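# Oil the lock-box, turn its sticky key and hold it open

## Robot

A 6-joint arm with a two-finger parallel gripper is mounted at the origin on a cart in front of the work surface, level with it; the furniture and walls round the work are solid. World frame = base frame: x ahead of the robot, y to its left, z up, the work surface at z = 0. Lengths are in mm, angles in rad, forces in N, time in s.
With the tool pointing down it reaches from about 300 to 1000 mm from the base axis. Payload 5.1 kg.
Tool frame: the origin (TCP) lies at the very end of the fingers, on their centre line; the grasp point (between the pads) lies 19 mm behind it; y points along the fingers, z is the direction in which the jaws open and shut, and the axes are right-handed (so a half turn about y gives the same grasp; the last joint's range is limited). The gripper opens to 95 mm and grips with 3 to 60 N. Pads are 20 mm wide; open, the fingers measure 119 mm over their backs; the gripper's body (75 mm by 180 mm) begins 59 mm behind the grasp point.
Start: joints at [-1.225, 0.124, 1.65, -0, 1.367, -0.083], TCP at [270.224, -591.154, 214.656] pointing down, gripper open.
Joint ranges: [-2.61, 2.61], [-1.02, 2.33], [0.03, 2.71], [-1.35, 4.49], [0.32, 2.68], [-2.91, 2.91]. Speed limits (rad/s): [2.57, 2.57, 3.14, 3.14, 3.14, 3.14].

## Interface

Orientations are given as [roll, pitch, yaw] about the fixed x, y, z axes, in that order (R = Rz(yaw) Ry(pitch) Rx(roll)).
In Python, from station import robot, viewer, ticket gives the robot as it stands.
- The arm moves only by the tool arm_command, never from a script. Its argument "targets" is one flat list of numbers, 4 for each row, row after row: the shift along the tool's x, y, z in cm, then the turn about the tool's y in rad. A call has exactly 10 rows; each row is the pose to reach, as a shift and turn from the pose commanded when the call began, along the tool's axes at that moment; what a row does not reach only later rows make up. A row lasts 1/12 s, in which the tool goes at most 41.7 mm and 7.16 degrees, less where a joint would pass 70% of its speed; a pose out of reach is approached as far as the arm can. A call with a gripper value outside its range is refused whole. "hand" is the opening, from 0 (shut) to 1 (fully open), set as the call begins (left out, the last holds). The fingers move at their own pace and stop on an object; "newtons" is the grip in N (left out, the last holds). Time passes only in rows, so rows that repeat a pose let the fingers close, or fill a call up. It gives the time, the measured TCP pose, the force and the opening at its end, in the units of the state.
- robot.read_state(): the state, without advancing time (a new reading comes with each control period).
- viewer.get_image(name): name is "side" or "top" or "wrist"; returns a dict with "color" (420x560x3 uint8, blue, green, red), "mtx" (3x3 intrinsics, pixels), "k1" (the pictures are not rectified: a ray, as slopes to the right and down, at radius r is drawn at 1 + k1 r^2 times it, then the intrinsics apply), "R" (3x3) and "t" (3): a world point X has camera coordinates R X + t; the wrist camera has in their place "tool_from_camera" (4x4, takes a point from camera to tool coordinates, whose origin is the TCP and whose axes are the tool frame's). Camera axes: x right, y down, z forward; pixel columns grow to the right and rows downward; lengths in mm; the calibration is good to about 2 mm. A picture is of the moment at which its call begins: read the wrist's pose just before it. There is no depth.
- ticket.sign_off(): hands the job in, once; it reports no verdict.
The state is a dict: "clock": time; "joints": joint angles; "joint_vel": joint speeds; "effort": joint torques, N m; "eef_pos": TCP position; "tcp_rot": TCP orientation; "wrist_force": force on the tool from outside, world axes, zero at the start; "moment": the same for the moment, N m; "grip_width": opening from 0.0 (shut) to 1.0 (fully open).
Only numpy, scipy, OpenCV 4.12 (cv2) and the standard library are available. Lean on these libraries where they do the work, as an engineer would, in place of code of your own. Each camera call takes 0.05 s, during which the arm holds its last target. There are 200 camera calls.

## Task

The lock of the steel lock-box sticks: first give it oil by pressing the sprung cap of the little oiler bottle on its lid right down once or more and letting it spring back up. Then take the key from the wooden stand, push it fully home into the keyway, rocking it to both sides to get past the sticky pins, and turn it a quarter turn clockwise (seen from above). The lock springs back when let go, so finish while still gripping the key and holding it turned; leave the things round about where they are.

Things in the scene. Friction and masses are not known exactly. Their poses are not given: they have to be found in the camera images.
- lock_box: grey steel box, 130 mm (x) by 260 mm (y) by 70 mm high, fixed to the worktop, hinges towards +x; origin at the centre of its underside, z up. On its flat lid stand the lock (65 mm towards its +y end) and the oiler bottle (70 mm towards its -y end), joined by a thin copper tube lying on the lid.
- oiler_cap_top (a point): centre of the flat top of the oiler's round grey cap, 28 mm across, 47 mm above the lid; it is pressed straight down and moves down with the cap
- oiler_cap (a joint): how far the oiler cap is pressed: 0 up, 0.007 m fully down; its spring takes about 2 N to start and 6 N to reach the bottom. The press counts from 0.0045 m, held 0.1 s.
- keyway_mouth (a point): middle of the keyway's mouth, in the top of the round brass lock plug (37 mm across), 3 mm above the lid; fixed to the box, with the box's axes. With the plug at 0 the keyway, a slot 20 by 6 mm with bevelled edges, has its long side along the box's x axis. The key goes straight down 33 mm, until its collar lies on the plug.
- lock_pins (a point): the upper pair of sticky pins, hidden on the lock's axis: they stop the key's tip about 18 mm below the mouth, a second pair about 27 mm below it. Light pushing does not get past them: a pair lets the key by while the key is rocked 0.3 to 0.5 rad to one side about the vertical (the plug turns along); the pairs need opposite sides. Between and below them the key can turn back.
- lock_plug (a joint): turn of the lock plug: 0 at rest, grows clockwise seen from above, stops at -0.6 and 1.62 rad; a light spring (0.045 N m per rad) turns it back to 0. The key has up to about 0.1 rad of play in the slot.
- key_stand: wooden block, 70 by 70 by 50 mm, fixed, origin at the centre of its underside; the key stands in a loose slot in its top and lifts straight out (33 mm)
- key_bow (a point): middle of the key's flat dark steel bow (grip), 28 mm wide (its x), 10 mm thick (its y), 40 mm high (its z, from 22 mm below this point to 18 mm above); grip it across its thickness. The key stands upright in its stand and works either way round.
- key_tip (a point): lower end of the key's flat steel blade, 60 mm below the middle of the bow; the blade is 18 mm (x) by 4 mm (y) and 33 mm long, and ends above in a round collar 24 mm across and 5 mm high under the bow
- tin_low: food tin, 75 mm across, 58 mm high, a bystander; it stands on the side of the box across from the key stand; origin at the centre of its underside
- tin_tall: food tin, 57 mm across, 72 mm high, a bystander behind to the right
- shaker: grey shaker, 44 mm across, 90 mm high, a bystander behind to the left
- garlic: garlic bulb, 60 mm, a bystander at the front left

How it is judged:
By the outcome, as a careful person would: the job done as asked, in the order asked, and still so for the second after the job is handed in, while the arm keeps its last pose, push and grip.
It also fails if it takes over 64 s, if anything falls off the work surface, if the arm or the gripper's body presses on something with over 40 N, if the wrist force passes 120 N, or if a joint passes its speed limit or range.

## Working session

There is one attempt and no reset: what is moved stays moved. The work goes in short steps, Python scripts to look and compute and a tool call to move; the robot and the scene stay as the last step left them, time stands still between calls to the robot, and variables do not carry over. Pictures are saved under pics/ and viewed, about 8 in all and at most 12, crops included, and the job is handed in when it is done.

Besides the shell and the picture viewer there is one more tool, called after "Request:" as a command line: name --argument value ..., lists and objects as JSON in quotes. arm_command: Moves the arm, as the interface text tells. Its arguments: {"type":"object","properties":{"targets":{"type":"array"},"hand":{"type":"number"},"newtons":{"type":"number"}},"required":["targets"]}

```bash
mkdir -p pics; cat > h.py <<'E'
import numpy as np, cv2
from scipy.spatial.transform import Rotation as Ro
from station import robot, viewer, ticket
def st():
    s=robot.read_state(); return s
def toolR(s): return Ro.from_euler('xyz',s['tcp_rot']).as_matrix()
def snap(name,fn=None):
    s=st(); im=viewer.get_image(name)
    if name=='wrist':
        T=np.array(im['tool_from_camera']); R=toolR(s)
        C=R@T[:3,3]+np.array(s['eef_pos']); W=R@T[:3,:3]
    else:
        R=np.array(im['R']); C=-R.T@np.array(im['t']); W=R.T
    cam=dict(C=C,W=W,K=np.array(im['mtx']),k1=im['k1'])
    if fn: cv2.imwrite(fn,im['color'])
    np.save('pics/%s_cam.npy'%name,cam,allow_pickle=True)
    return im['color'],cam
def ray(cam,px):
    d=cv2.undistortPoints(np.array([[px]],float),cam['K'],np.array([cam['k1'],0,0,0.]))[0,0]
    return cam['W']@np.array([d[0],d[1],1.])
def onz(cam,px,z):
    v=ray(cam,px); return cam['C']+v*(z-cam['C'][2])/v[2]
def proj(cam,X):
    c=cam['W'].T@(np.array(X,float)-cam['C']); a,b=c[:2]/c[2]; f=1+cam['k1']*(a*a+b*b)
    return (cam['K']@[a*f,b*f,1])[:2]
def load(name): return np.load('pics/%s_cam.npy'%name,allow_pickle=True).item()
E
python3 - <<'E'
from h import *
s=st(); print({k:np.round(v,3) for k,v in s.items()}); print(toolR(s).round(3))
for n in('top','side'):
    c,cam=snap(n,f'pics/{n}1.png'); print(n,cam['C'].round(),cam['W'][:,2].round(2),cam['K'][0,0])
E
```

```text
{'clock': np.float64(0.0), 'joints': array([-1.225,  0.124,  1.652, -0.   ,  1.368, -0.083]), 'joint_vel': array([-0.001,  0.002,  0.   , -0.002, -0.001, -0.   ]), 'effort': array([-2.0000e-03, -4.1761e+01, -3.5993e+01,  7.7000e-02,  4.9000e-02,
       -0.0000e+00]), 'eef_pos': array([ 269.974, -590.565,  213.396]), 'tcp_rot': array([-1.573,  0.   , -2.713]), 'wrist_force': array([ 0.073,  0.087, -0.085]), 'moment': array([ 0.024,  0.031, -0.003]), 'grip_width': np.float64(1.001)}
[[-0.909 -0.001  0.416]
 [-0.416  0.002 -0.909]
 [-0.    -1.    -0.002]]
top [ 359.   70. 1363.] [ 0.11  0.01 -0.99] 463.806650372444
side [-66. 944. 762.] [ 0.46 -0.7  -0.55] 419.82266606402084
```

View pics/top1.png

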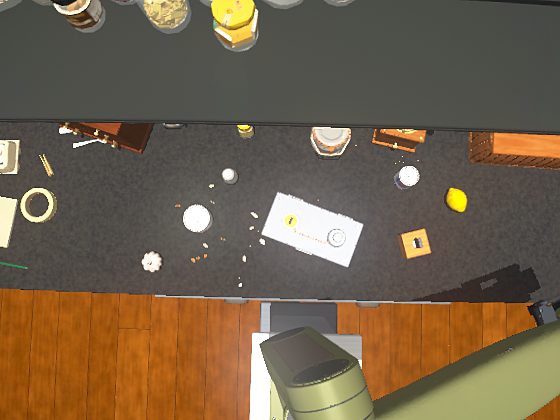

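View pics/side1.png

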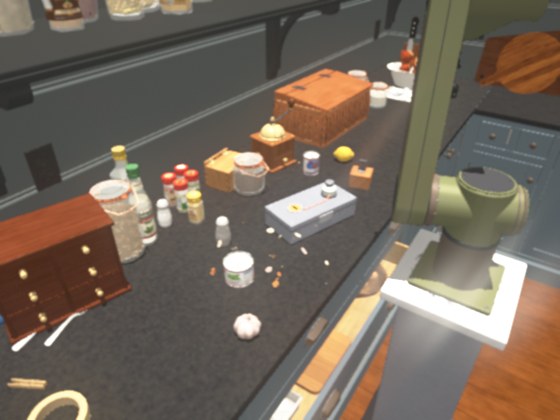

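The top picture shows the lid centred near (313,230), the lock at (291,220), the oiler cap at (337,237) and the key stand at (415,243). The side view agrees.

```bash
python3 - <<'E'
from h import *
c=cv2.imread('pics/top1.png'); cam=load('top'); hsv=cv2.cvtColor(c,cv2.COLOR_BGR2HSV)
def blob(m,near):
    m=cv2.morphologyEx(m.astype(np.uint8),cv2.MORPH_CLOSE,np.ones((5,5)))
    cs,_=cv2.findContours(m,cv2.RETR_EXTERNAL,cv2.CHAIN_APPROX_NONE)
    cs=[k for k in cs if cv2.contourArea(k)>15]
    return min(cs,key=lambda k:np.hypot(*(k.reshape(-1,2).mean(0)-near)))
H,S,V=cv2.split(hsv)
k=blob((V>150)&(S<60),(313,230))
P=np.array([onz(cam,p,70)[:2] for p in k.reshape(-1,2)],np.float32)
r=cv2.minAreaRect(P);print('lid',r)
k=blob((H>15)&(H<35)&(S>100)&(V>120),(291,220)); p=k.reshape(-1,2).mean(0);print('lock',p,onz(cam,p,73))
print('cap',onz(cam,(337,237),117), 'cap start px guess')
k=blob((H<20)&(S>140)&(V>100),(415,243)); Q=np.array([onz(cam,p,50)[:2] for p in k.reshape(-1,2)],np.float32);print('stand',cv2.minAreaRect(Q))
cv2.imwrite('pics/crop1.png',cv2.resize(c[185:275,255:445],None,fx=4,fy=4,interpolation=cv2.INTER_CUBIC))
E
```

```text
lid ((443.2055969238281, -0.9930267333984375), (259.71124267578125, 157.22901916503906), 70.5477294921875)
lock [290.32258065 220.32258065] [474.3830243   56.98901151  73.        ]
cap [428.4357    -69.1073736 117.       ] cap start px guess
stand ((418.8353271484375, -296.07733154296875), (72.04825592041016, 82.31822204589844), 14.848776817321777)
```

View pics/crop1.png

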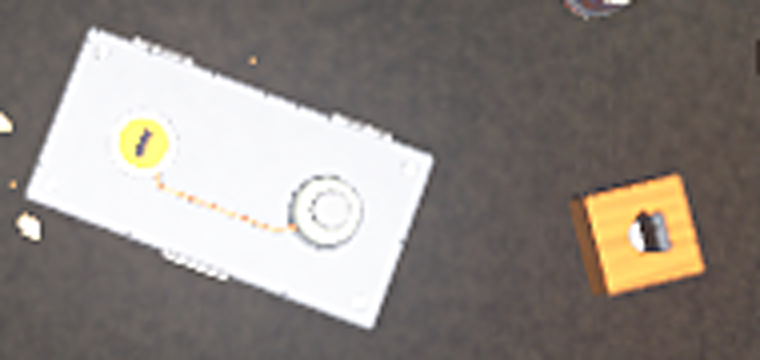

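The crop shows the slot roughly at (143,143) and the cap centred at (328,211). The bow is seen on the stand at about (650,230). Box yaw is about -0.345.

```bash
cat >> h.py <<'E'
def shift(X):
    s=st(); d=toolR(s).T@(np.array(X,float)-s['eef_pos']); return (d/10).round(2)
E
python3 - <<'E'
from h import *
im=viewer.get_image('wrist'); print(np.array(im['tool_from_camera']).round(2),im['mtx'][0])
cam=load('top'); print('cap',onz(cam,(255+327.5/4,185+210/4),117),'key',onz(cam,(255+650/4,185+228/4),95))
print(shift([420,-296,214]))
E
```

```text
[[   0.      0.95    0.3   -84.04]
 [  -0.     -0.3     0.95 -170.89]
 [   1.     -0.     -0.     -0.65]
 [   0.      0.      0.      1.  ]] [312.31381197   0.         279.40777737]
cap [427.08316211 -68.78781389 117.        ] key [ 420.82658236 -293.76715601   95.        ]
[-25.89   0.   -20.57]
```

Request:
arm_command --targets '[-2.6, 0, -2, 0, -5.8, 0, -4.6, 0, -9, 0, -7.2, 0, -12.2, 0, -9.7, 0, -15.4, 0, -12.2, 0, -18.6, 0, -14.8, 0, -21.8, 0, -17.3, 0, -24.4, 0, -19.4, 0, -25.9, 0, -20.6, 0, -25.9, 0, -20.6, 0]' --hand 1

```text
clock: 0.98
eef_pos: [421.3, -292.9, 214.4]
tcp_rot: [-1.572, 0.001, -2.708]
wrist_force: [-0.3, -0.4, -0.3]
grip_width: 0.999
```

```bash
python3 - <<'E'
from h import *
s=st();print(s['clock'],s['eef_pos'],s['tcp_rot'],s['joints'],s['joint_vel'].round(3) if hasattr(s['joint_vel'],'round') else s['joint_vel'])
c,cam=snap('wrist','pics/w1.png'); print(proj(cam,[420,-296,95]))
E
```

```text
0.9833 [ 421.2672087  -292.89769294  214.42130238] [-1.57171283e+00  7.47544509e-04 -2.70826014e+00] [-7.12813107e-01 -1.83592011e-01  1.95110012e+00  1.07945968e-03
  1.37461177e+00  4.24439671e-01] [-0.058  0.019 -0.017 -0.041 -0.013 -0.046]
[282.54801034 212.88607305]
```

View pics/w1.png

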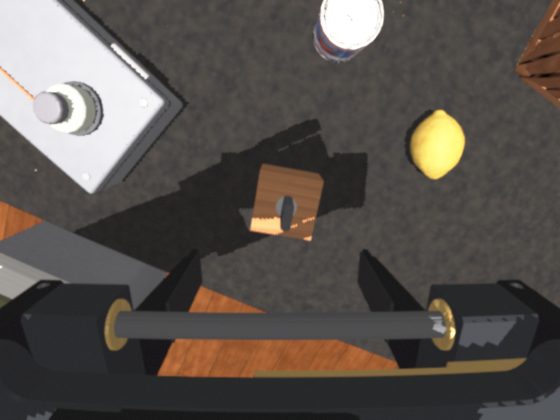

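The wrist view shows the stand around (288,203), with the bow as a dark bar at (287,213) and slightly tilted. The cap top is at (50,107).

```bash
python3 - <<'E'
from h import *
c=cv2.imread('pics/w1.png'); cam=load('wrist')
H,S,V=cv2.split(cv2.cvtColor(c,cv2.COLOR_BGR2HSV))
def biggest(m,roi):
    x0,y0,x1,y1=roi; M=np.zeros_like(m,np.uint8); M[y0:y1,x0:x1]=m[y0:y1,x0:x1]
    n,l,s,ce=cv2.connectedComponentsWithStats(M); i=1+np.argmax(s[1:,4]); 
    k=cv2.findContours((l==i).astype(np.uint8),cv2.RETR_EXTERNAL,cv2.CHAIN_APPROX_NONE)[0][0].reshape(-1,2); return k,ce[i],s[i]
k,ce,s=biggest((V<75)&(S<90),(270,180,306,236)); print('bow',ce,s)
P=np.array([onz(cam,p,95)[:2] for p in k],np.float32); print(cv2.minAreaRect(P), [x.round(1) for x in cv2.boxPoints(cv2.minAreaRect(P))])
# stand outline
k,ce,s=biggest((H<20)&(S>90)&(V>40),(235,150,340,238)); P=np.array([onz(cam,p,50)[:2] for p in k],np.float32); print('stand',s,cv2.minAreaRect(P))
k,ce,s=biggest((V>60)&(S<60)&(V<170),(30,88,70,126)); print('cap',ce,s,onz(cam,ce,117))
cv2.imwrite('pics/c2.png',np.hstack([cv2.resize(c[150:250,235:335],None,fx=4,fy=4),cv2.resize(c[60:160,10:110],None,fx=4,fy=4)]))
E
```

```text
bow [286.44444444 212.40740741] [281 197  12  33 297]
((421.2808532714844, -299.4158935546875), (32.8785400390625, 10.200481414794922), 15.780202865600586) [array([ 404.1, -299. ], dtype=float32), array([ 406.8, -308.8], dtype=float32), array([ 438.5, -299.9], dtype=float32), array([ 435.7, -290. ], dtype=float32)]
stand [ 250  163   74   75 3661] ((419.65155029296875, -300.9943542480469), (79.71614837646484, 72.19109344482422), 14.64075756072998)
cap [ 62.30793651 107.7015873 ] [ 50  92  20  32 315] [432.11138222 -84.79650754 117.        ]
```

View pics/c2.png

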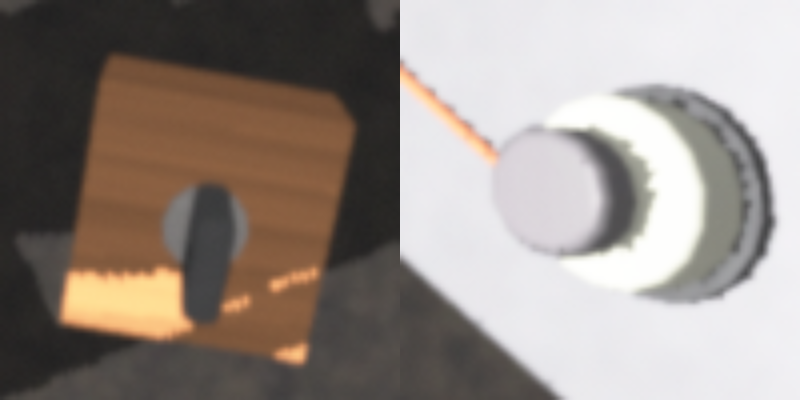

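The crop shows the cap top centre at about full-image (47,107) and the collar centre at (286.5,206.5). The bow is tilted about 15 deg in yaw.

```bash
python3 - <<'E'
from h import *
cam=load('wrist'); print('cap',onz(cam,(47,107),117),'collar',onz(cam,(286.5,206.5),55))
a=np.array([474.4,57]);b=onz(cam,(47,107),117)[:2];d=a-b;print(d,np.hypot(*d),np.degrees(np.arctan2(d[1],d[0])))
print('over cap',shift([*onz(cam,(47,107),117)[:2],140]))
E
```

```text
cap [427.27682617 -71.68940203 117.        ] collar [ 417.80508916 -302.19661405   55.        ]
[ 47.12317383 128.68940203] 137.0458160854995 69.88840207267498
over cap [ -9.94   7.44 -19.96]
```

Request:
arm_command --targets '[-1, 0, -2, 0, -2.4, 0, -4.8, 0, -3.8, 0, -7.6, 0, -5.2, 0, -10.4, 0, -6.6, 0.5, -13.2, 0, -8, 2, -16, 0, -9.3, 4, -18.7, 0, -10, 6, -20.1, 0, -10, 7.4, -20.1, 0, -10, 7.4, -20.1, 0]' --hand 0 --newtons 20

```text
clock: 1.87
eef_pos: [425.1, -71.2, 137.0]
tcp_rot: [-1.575, -0.005, -2.712]
wrist_force: [-0.2, -0.4, -0.3]
grip_width: 0.357
```

```bash
python3 - <<'E'
from h import *
s=st();print(s['clock'],np.round(s['eef_pos'],1),s['grip_width'])
c,cam=snap('wrist','pics/w2.png'); print(proj(cam,[427,-70.5,117]),proj(cam,[474,57,73]),proj(cam,s['eef_pos']))
print(shift([427,-70.5,107]))
E
```

```text
1.8667 [425.1 -71.2 137. ] 0.3570628593317442
[280.75940299 249.03332439] [146.93630827 101.08361018] [280.54282665 265.41264257]
[-0.14  3.2  -0.09]
```

View pics/w2.png

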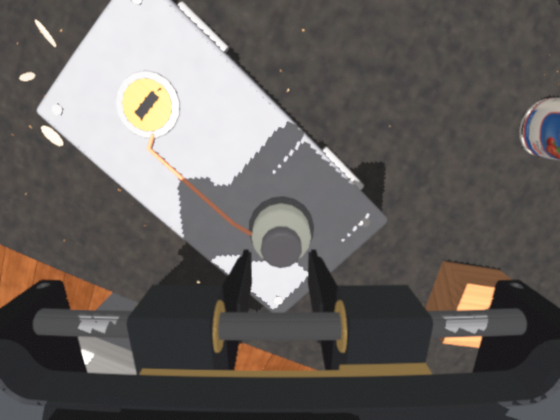

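The wrist view has the cap at (281,247), as predicted, and the lock plug at (147,105). The fingers were still closing.

Request:
arm_command --targets '[0, 0, 0, 0, 0, 0, 0, 0, 0, 0, 0, 0, 0, 0.7, 0, 0, 0, 1.4, 0, 0, 0, 2, 0, 0, 0, 2.4, 0, 0, 0, 2.7, 0, 0, 0, 3, 0, 0, 0, 3, 0, 0]' --hand 0

```text
clock: 2.75
eef_pos: [427.0, -71.7, 110.6]
tcp_rot: [-1.572, -0.002, -2.713]
wrist_force: [-4.5, 0.7, 6.2]
grip_width: 0.004
```

```bash
python3 - <<'E'
from h import *
c=cv2.imread('pics/w2.png'); cam=load('wrist')
H,S,V=cv2.split(cv2.cvtColor(c,cv2.COLOR_BGR2HSV))
M=((H>20)&(H<35)&(S>120)&(V>120)).astype(np.uint8);M[:,200:]=0;M[150:]=0
k=np.vstack(cv2.findContours(M,cv2.RETR_EXTERNAL,cv2.CHAIN_APPROX_NONE)[0])
e=cv2.fitEllipse(cv2.convexHull(k));print(e,onz(cam,e[0],73))
D=(V<90).astype(np.uint8);D[:85]=0;D[125:]=0;D[:,:128]=0;D[:,168:]=0
n,l,s,ce=cv2.connectedComponentsWithStats(D);i=1+np.argmax(s[1:,4]);print(s[i],ce[i],onz(cam,ce[i],73))
k=np.argwhere(l==i)[:,::-1];P=np.array([onz(cam,p,73)[:2] for p in k],np.float32);print(cv2.minAreaRect(P))
E
```

```text
((141.96656799316406, 110.11613464355469), (12.034852027893066, 64.14541625976562), 36.02326202392578) [466.56068329  58.41333455  73.        ]Traceback (most recent call last):
  File "<stdin>", line 8, in <module>
    return _wrapfunc(a, 'argmax', axis=axis, out=out, **kwds)
    return bound(*args, **kwds)
ValueError: attempt to get argmax of an empty sequence
```

Request:
arm_command --targets '[0, 0.3, 0, 0, 0, 0.4, 0, 0, 0, 0.4, 0, 0, 0, 0.4, 0, 0, 0, 0.4, 0, 0, 0, 0.4, 0, 0, 0, 0.4, 0, 0, 0, 0.4, 0, 0, 0, 0.4, 0, 0, 0, 0.4, 0, 0]'

```text
clock: 3.58
eef_pos: [427.4, -71.8, 110.0]
tcp_rot: [-1.572, -0.002, -2.712]
wrist_force: [-11.7, 1.6, 21.2]
grip_width: 0.002
```

The cap is bottomed: z is 110.0 at 21 N. I'll release it, rise, and swing over the lock while turning the wrist to the other half-turn, so that joint 6 has room for the quarter turn.

Request:
arm_command --targets '[0, -1, 0, 0, 0, -3, 0, 0, 0, -6, 0, -0.12, -1, -8, -1, -0.24, -2.5, -9, -2.5, -0.36, -4.5, -9, -4.5, -0.48, -6.5, -9, -6.5, -0.6, -8.2, -9, -8.2, -0.72, -9.6, -9, -9.6, -0.84, -9.6, -9, -9.6, -0.96]'

```text
clock: 4.42
eef_pos: [475.7, 58.3, 196.3]
tcp_rot: [-1.571, 0.001, -1.743]
wrist_force: [-0.5, -0.6, -0.5]
grip_width: 0.003
```

Request:
arm_command --targets '[0, 0, 0, -0.12, 0, 0, 0, -0.24, 0, 0, 0, -0.36, 0, 0, 0, -0.48, 0, 0, 0, -0.6, 0, 0, 0, -0.72, 0, 0, 0, -0.84, 0, 0, 0, -0.96, 0, 0, 0, -1.08, 0, 0, 0, -1.2]' --hand 0.6

```text
clock: 5.25
eef_pos: [474.9, 55.6, 196.2]
tcp_rot: [-1.571, 0.0, -0.547]
wrist_force: [0.8, 0.9, -0.1]
grip_width: 0.59
```

Request:
arm_command --targets '[0, 0, 0, -0.1, 0, 0, 0, -0.2, 0, 0, 0, -0.2, 0, 0, 0, -0.2, 0, 0, 0, -0.2, 0, 0, 0, -0.2, 0, 0, 0, -0.2, 0, 0, 0, -0.2, 0, 0, 0, -0.2, 0, 0, 0, -0.2]'

```text
clock: 6.08
eef_pos: [474.9, 55.5, 196.7]
tcp_rot: [-1.571, -0.0, -0.353]
wrist_force: [0.3, 0.8, -0.2]
grip_width: 0.603
```

```bash
python3 - <<'E'
from h import *
s=st();print(s['clock'],np.round(s['eef_pos'],1),s['tcp_rot'],s['joints'].round(2),s['grip_width'])
c,cam=snap('wrist','pics/w3.png'); print(proj(cam,[474,57,73]))
cv2.imwrite('pics/w3c.png',cv2.resize(c[100:300,130:430],None,fx=2.5,fy=2.5))
E
```

```text
6.0833 [474.9  55.5 196.7] [-1.57077931e+00 -1.59413795e-06 -3.53093443e-01] [ 0.   -0.26  2.04  0.    1.36 -1.21] 0.6034867521143407
[280.67891305 209.22883214]
```

View pics/w3c.png

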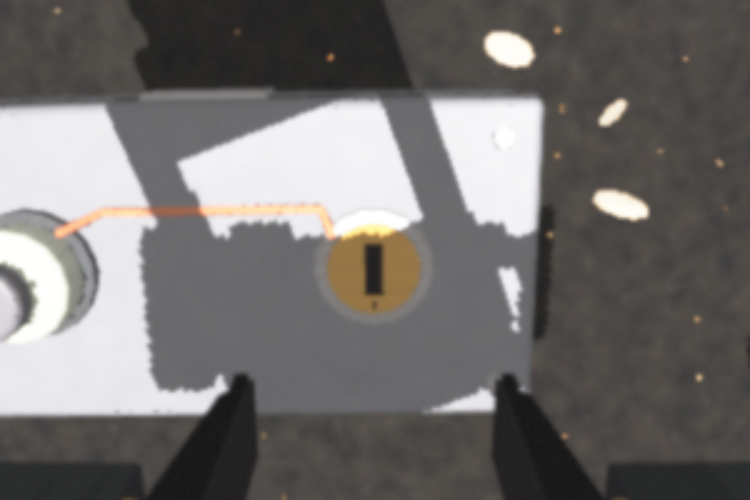

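The crop shows the slot at (373,269), full image (279.4,207.6), vertical and so nearly aligned with tool x.

```bash
python3 - <<'E'
from h import *
c=cv2.imread('pics/w3.png'); cam=load('wrist'); H,S,V=cv2.split(cv2.cvtColor(c,cv2.COLOR_BGR2HSV))
D=((V<80)).astype(np.uint8);R=np.zeros_like(D);R[195:219,270:290]=D[195:219,270:290]
n,l,s,ce=cv2.connectedComponentsWithStats(R);i=1+np.argmax(s[1:,4]);print(s[i],ce[i],onz(cam,ce[i],73))
k=np.argwhere(l==i)[:,::-1];P=np.array([onz(cam,p,73)[:2] for p in k],np.float32);print(cv2.minAreaRect(P))
M=((H>10)&(H<35)&(S>120)).astype(np.uint8);R=np.zeros_like(D);R[180:240,255:305]=M[180:240,255:305]
n,l,s,ce=cv2.connectedComponentsWithStats(R);i=1+np.argmax(s[1:,4])
k=cv2.findContours((l==i).astype(np.uint8),0,1)[0][0];e=cv2.fitEllipse(cv2.convexHull(k));print('plug',e,onz(cam,e[0],73))
# lid +x (upper) edge and lower edge lines at z=70
for x0,x1,y0,y1,up in((140,340,128,150,1),(140,220,255,275,0)):
    g=cv2.Sobel(cv2.GaussianBlur(c[...,1],(3,3),0),cv2.CV_32F,0,1); pts=[]
    for x in range(x0,x1,4):
        col=g[y0:y1,x]; y=y0+(np.argmax(col) if up else np.argmin(col)); pts.append(onz(cam,(x,y),70)[:2])
    vx=cv2.fitLine(np.array(pts,np.float32),cv2.DIST_HUBER,0,.01,.01).ravel(); print('edge ang',np.degrees(np.arctan2(vx[1],vx[0])))
print('to stand',shift([419,-300,140]))
E
```

```text
[276 198   7  20 136] [279.         207.41176471] [471.69330142  56.09765083  73.        ]
((471.8605041503906, 56.033077239990234), (5.925266742706299, 19.322772979736328), 69.70752716064453)
plug ((279.0268249511719, 207.21005249023438), (32.89448928833008, 35.446956634521484), 90.6087417602539) [471.51012283  56.19344545  73.        ]
edge ang 70.28428
edge ang 70.858185
to stand [  7.04   5.67 -35.29]
```

Request:
arm_command --targets '[0.6, 0, -3, -0.06, 1.3, 0, -6.8, -0.14, 2.1, 0, -10.6, -0.22, 2.9, 0, -14.4, -0.3, 3.7, 0, -18.2, -0.38, 4.4, 0, -22, -0.46, 5.2, 0, -25.8, -0.54, 5.9, 0, -29.6, -0.61, 6.6, 0, -33, -0.61, 7, 0, -35.3, -0.61]'

```text
clock: 6.97
eef_pos: [417.8, -302.9, 196.9]
tcp_rot: [-1.572, 0.0, 0.255]
wrist_force: [0.3, 0.6, -0.2]
grip_width: 0.598
```

Request:
arm_command --targets '[0, 1, 0, 0, 0, 2, 0, 0, 0, 3, 0, 0, 0, 4, 0, 0, 0, 4, 0, 0, 0, 4, 0, 0, 0, 4, 0, 0, 0, 4, 0, 0, 0, 4, 0, 0, 0, 4, 0, 0]'

```text
clock: 7.8
eef_pos: [419.0, -300.1, 157.3]
tcp_rot: [-1.572, -0.001, 0.257]
wrist_force: [0.0, 0.3, 0.4]
grip_width: 0.6
```

```bash
python3 - <<'E'
from h import *
s=st();print(s['clock'],np.round(s['eef_pos'],1),s['tcp_rot'],s['joints'].round(2),s['grip_width'])
c,cam=snap('wrist','pics/w4.png'); p=proj(cam,[419,-300,95]); print(p)
x,y=p.astype(int); cv2.imwrite('pics/w4c.png',cv2.resize(c[y-80:y+80,x-100:x+100],None,fx=3.5,fy=3.5)); print(x-100,y-80)
E
```

```text
7.8 [ 419.  -300.1  157.3] [-1.57176784e+00 -6.74840467e-04  2.57456371e-01] [-0.73 -0.13  2.01  0.    1.27 -2.55] 0.6003886212071722
[279.10486417 232.01427425]
179 152
```

View pics/w4c.png

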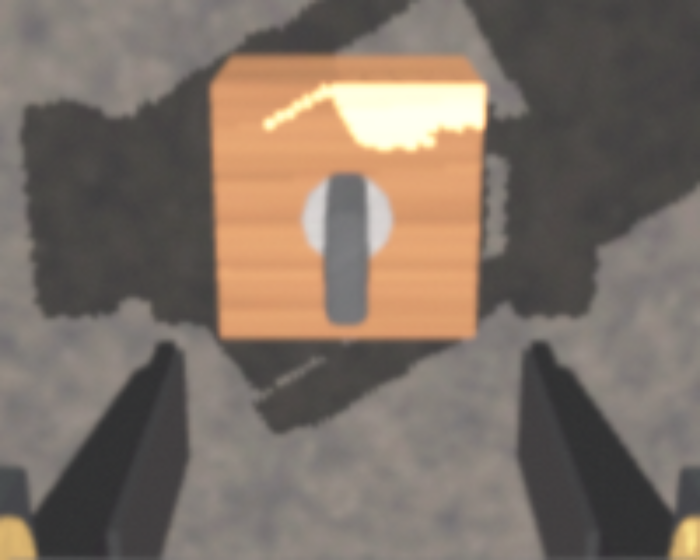

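The crop shows the key aligned with the tool. The collar centre is at crop (347,217), full image (278.1,214), and the bow spans crop x 325–368.

```bash
python3 - <<'E'
from h import *
cam=load('wrist'); s=st(); R=toolR(s)
for n,p,z in(('collar',(347,217),55),('bowtop near edge',(346,324),95),('bowtop far?',(347,212),95)):
    X=onz(cam,(179+p[0]/3.5,152+p[1]/3.5),z); print(n,X.round(1),(R.T@(X-s['eef_pos'])/10).round(2))
E
```

```text
collar [ 416.5 -301.6   55. ] [-0.27 10.22 -0.08]
bowtop near edge [ 429.7 -298.2   95. ] [ 1.09  6.22 -0.09]
bowtop far? [ 403.6 -304.8   95. ] [-1.6   6.22 -0.06]
```

Request:
arm_command --targets '[-0.3, 1, -0.1, 0, -0.3, 2.5, -0.1, 0, -0.3, 4, -0.1, 0, -0.3, 5.5, -0.1, 0, -0.3, 7, -0.1, 0, -0.3, 8.3, -0.1, 0, -0.3, 9.3, -0.1, 0, -0.3, 9.8, -0.1, 0, -0.3, 9.8, -0.1, 0, -0.3, 9.8, -0.1, 0]'

```text
clock: 8.68
eef_pos: [416.0, -301.8, 58.7]
tcp_rot: [-1.571, 0.0, 0.257]
wrist_force: [-0.8, 0.2, -0.1]
grip_width: 0.606
```

Request:
arm_command --targets '[0, 0, 0, 0, 0, 0, 0, 0, 0, 0, 0, 0, 0, 0, 0, 0, 0, 0, 0, 0, 0, 0, 0, 0, 0, 0, 0, 0, 0, 0, 0, 0, 0, 0, 0, 0, 0, 0, 0, 0]' --hand 0 --newtons 45

```text
clock: 9.52
eef_pos: [416.0, -301.7, 58.7]
tcp_rot: [-1.571, 0.0, 0.257]
wrist_force: [-0.4, 1.1, 0.5]
grip_width: 0.104
```

Request:
arm_command --targets '[0, -0.5, 0, 0, 0, -1.5, 0, 0, 0, -3, 0, 0, 0, -5, 0, 0, 0, -7, 0, 0, 0, -9, 0, 0, 0, -11, 0, 0, 0, -13, 0, 0, 0, -14.2, 0, 0, 0, -14.2, 0, 0]'

```text
clock: 10.35
eef_pos: [417.5, -302.9, 205.0]
tcp_rot: [-1.576, -0.004, 0.257]
wrist_force: [0.1, -0.1, 0.9]
grip_width: 0.098
```

```bash
python3 - <<'E'
from h import *
s=st();print(s['clock'],np.round(s['eef_pos'],1),s['tcp_rot'],s['wrist_force'].round(1),s['grip_width'])
print(shift([471.6,56.1,s['eef_pos'][2]]), -(-0.35-s['tcp_rot'][2]))
E
```

```text
10.35 [ 417.5 -302.9  205. ] [-1.57646657 -0.00382915  0.25732564] [ 0.1 -0.1  0.9] 0.09809475360908917
[14.37 -0.13 33.34] 0.6073256382106867
```

Request:
arm_command --targets '[1, 0, 2, 0.05, 2.6, 0, 6, 0.12, 4.2, 0, 9.8, 0.19, 5.9, 0, 13.6, 0.26, 7.6, 0, 17.4, 0.33, 9.2, 0, 21.2, 0.4, 10.9, 0, 25, 0.47, 12.5, 0, 28.6, 0.54, 13.9, 0, 31.8, 0.61, 14.5, 0, 33.2, 0.61]'

```text
clock: 11.18
eef_pos: [471.0, 59.9, 199.5]
tcp_rot: [-1.57, 0.002, -0.352]
wrist_force: [0.1, -0.2, -0.3]
grip_width: 0.104
```

Request:
arm_command --targets '[0, 0.5, 0, 0, 0, 1.5, 0, 0, 0, 2.5, 0, 0, 0, 3.5, 0, 0, 0, 4.5, 0, 0, 0, 5.5, 0, 0, 0, 6.3, 0, 0, 0, 6.8, 0, 0, 0, 6.8, 0, 0, 0, 6.8, 0, 0]'

```text
clock: 12.02
eef_pos: [471.7, 56.2, 132.5]
tcp_rot: [-1.571, 0.0, -0.353]
wrist_force: [-0.6, 0.5, 0.7]
grip_width: 0.1
```

```bash
python3 - <<'E'
from h import *
s=st();print(s['clock'],np.round(s['eef_pos'],1),s['tcp_rot'],s['wrist_force'].round(1),s['grip_width'])
print(shift([471.6,56.1,116]), s['tcp_rot'][2]+0.35)
c,cam=snap('wrist','pics/w5.png');c2,cs=snap('side')
p=proj(cam,[471.6,56.1,95]); x,y=p.astype(int);q=proj(cs,[471.6,56.1,95]).astype(int)
a=cv2.resize(c[y-70:y+70,x-60:x+60],(400,467)); b=cv2.resize(c2[q[1]-35:q[1]+35,q[0]-30:q[0]+30],(400,467),interpolation=cv2.INTER_CUBIC)
cv2.imwrite('pics/w5c.png',np.hstack([a,b])); print(x-60,y-70,q-[30,35])
E
```

```text
12.0167 [471.7  56.2 132.5] [-1.57089785e+00  3.57207362e-04 -3.53038903e-01] [-0.6  0.5  0.7] 0.09971960682306795
[-0.01  1.65 -0.01] -0.003038902505741903
219 174 [264 165]
```

View pics/w5c.png

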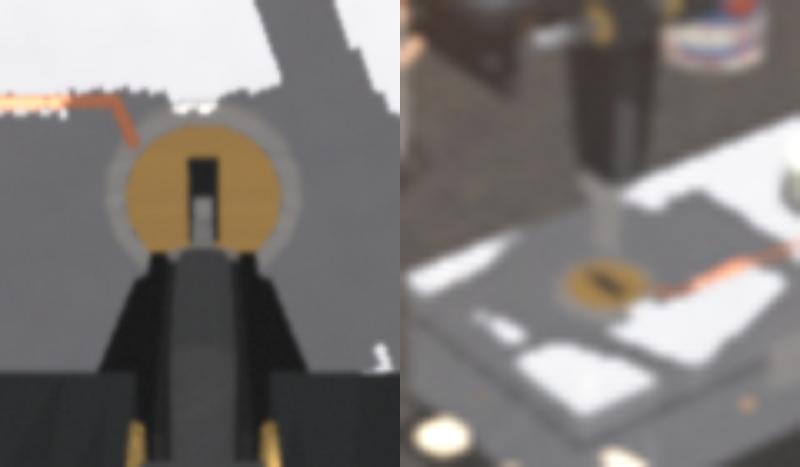

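The view shows the blade exactly in line sideways with the slot (203 against 203). The blade tip's far edge is at crop (203,197), and I'll check its lengthwise offset.

```bash
python3 - <<'E'
from h import *
cam=load('wrist'); s=st(); R=toolR(s); f=400/120
for n,p,z in(('tip far edge',(203,197),90.8),('slot far',(203,157),73),('slot left',(188,200),73),('slot right',(219,200),73),('blade L',(193,215),90.8),('blade R',(213,215),90.8)):
    X=onz(cam,(219+p[0]/f,174+p[1]/f),z); print(n,(R.T@(X-s['eef_pos'])).round(1))
E
```

```text
tip far edge [-7.4 42.5 -0.1]
slot far [-10.8  60.3  -0.1]
slot left [-0.1 60.3 -3.6]
slot right [-0.1 60.3  3.7]
blade L [-3.2 42.5 -2.3]
blade R [-3.2 42.5  2.1]
```

Request:
arm_command --targets '[-0.1, 0.4, 0, 0, -0.1, 0.8, 0, 0, -0.1, 1.2, 0, 0, -0.1, 1.5, 0, 0, -0.1, 1.7, 0, 0, -0.1, 1.9, 0, 0, -0.1, 2.1, 0, 0, -0.1, 2.3, 0, 0, -0.1, 2.4, 0, 0, -0.1, 2.4, 0, 0]'

```text
clock: 12.95
eef_pos: [470.6, 56.6, 108.4]
tcp_rot: [-1.571, 0.0, -0.353]
wrist_force: [0.2, 0.1, 0.2]
grip_width: 0.102
```

Request:
arm_command --targets '[0, 0.2, 0, 0, 0, 0.4, 0, 0, 0, 0.6, 0, 0, 0, 0.7, 0, 0, 0, 0.8, 0, 0, 0, 0.9, 0, 0, 0, 1, 0, 0, 0, 1.1, 0, 0, 0, 1.2, 0, 0, 0, 1.3, 0, 0]'

```text
clock: 13.78
eef_pos: [471.0, 56.6, 96.2]
tcp_rot: [-1.571, -0.0, -0.353]
wrist_force: [-2.4, -0.9, 6.5]
grip_width: 0.104
```

Request:
arm_command --targets '[0, 0, 0, 0.1, 0, 0, 0, 0.2, 0, 0, 0, 0.3, 0, 0, 0, 0.4, 0, 0, 0, 0.45, 0, 0.1, 0, 0.45, 0, 0.2, 0, 0.45, 0, 0.3, 0, 0.45, 0, 0.4, 0, 0.45, 0, 0.4, 0, 0.45]'

```text
clock: 14.62
eef_pos: [472.0, 56.8, 95.5]
tcp_rot: [-1.57, -0.001, -0.802]
wrist_force: [-7.1, 0.4, 19.2]
grip_width: 0.101
```

Clockwise is blocked, so I'll try the other side.

Request:
arm_command --targets '[0, -0.3, 0, -0.1, 0, -0.3, 0, -0.22, 0, -0.3, 0, -0.34, 0, -0.3, 0, -0.46, 0, -0.3, 0, -0.58, 0, -0.3, 0, -0.7, 0, -0.3, 0, -0.82, 0, -0.3, 0, -0.9, 0, -0.1, 0, -0.9, 0, 0, 0, -0.9]'

```text
clock: 15.45
eef_pos: [471.1, 56.1, 91.7]
tcp_rot: [-1.572, -0.001, 0.096]
wrist_force: [-0.4, -2.2, 0.7]
grip_width: 0.099
```

The first pair is passed at 91.7 mm with no force. Now the second pair, on the clockwise side.

Request:
arm_command --targets '[0, 0.2, 0, 0, 0, 0.3, 0, 0.1, 0, 0.3, 0, 0.22, 0, 0.3, 0, 0.34, 0, 0.3, 0, 0.46, 0, 0.3, 0, 0.58, 0, 0.3, 0, 0.7, 0, 0.3, 0, 0.82, 0, 0.4, 0, 0.9, 0, 0.5, 0, 0.9]'

```text
clock: 16.28
eef_pos: [471.0, 57.3, 86.4]
tcp_rot: [-1.569, 0.001, -0.805]
wrist_force: [0.6, 1.3, 1.0]
grip_width: 0.103
```

Request:
arm_command --targets '[0, 0.1, 0, 0, 0, 0.2, 0, 0, 0, 0.3, 0, 0, 0, 0.4, 0, 0, 0, 0.4, 0, 0, 0, 0.4, 0, 0, 0, 0.4, 0, 0, 0, 0.4, 0, 0, 0, 0.4, 0, 0, 0, 0.4, 0, 0]'

```text
clock: 17.12
eef_pos: [470.8, 56.7, 82.6]
tcp_rot: [-1.571, 0.0, -0.803]
wrist_force: [1.8, 2.5, 0.8]
grip_width: 0.107
```

Request:
arm_command --targets '[0, 0.1, 0, 0, 0, 0.2, 0, 0, 0, 0.3, 0, 0, 0, 0.4, 0, 0, 0, 0.4, 0, 0, 0, 0.4, 0, 0, 0, 0.4, 0, 0, 0, 0.4, 0, 0, 0, 0.4, 0, 0, 0, 0.4, 0, 0]'

```text
clock: 17.95
eef_pos: [471.1, 56.6, 81.5]
tcp_rot: [-1.572, 0.0, -0.803]
wrist_force: [-6.1, 2.3, 18.3]
grip_width: 0.105
```

Request:
arm_command --targets '[0, -0.2, 0, 0.12, 0, -0.2, 0, 0.24, 0, -0.2, 0, 0.36, 0, -0.2, 0, 0.48, 0, -0.2, 0, 0.6, 0, -0.2, 0, 0.72, 0, -0.2, 0, 0.84, 0, -0.2, 0, 0.96, 0, -0.2, 0, 1.08, 0, -0.2, 0, 1.14]'

```text
clock: 18.78
eef_pos: [472.6, 56.9, 81.7]
tcp_rot: [-1.567, 0.002, -1.948]
wrist_force: [4.1, 4.2, 2.2]
grip_width: 0.104
```

```bash
python3 - <<'E'
from h import *
s=st();print(np.round(s['eef_pos'],1),s['tcp_rot'],s['wrist_force'].round(1),s['moment'].round(3),s['joints'].round(2),s['grip_width'])
E
```

```text
[472.6  56.9  81.7] [-1.56673872  0.0022718  -1.94775288] [4.1 4.2 2.2] [ 0.677 -1.109  0.067] [ 0.01 -0.15  2.15  0.    1.13  0.38] 0.10355951247106403
```

Request:
arm_command --targets '[0, 0, 0, 0.04, 0, 0, 0, 0.08, 0, 0, 0, 0.08, 0, 0, 0, 0.08, 0, 0, 0, 0.08, 0, 0, 0, 0.08, 0, 0, 0, 0.08, 0, 0, 0, 0.08, 0, 0, 0, 0.08, 0, 0, 0, 0.08]'

```text
clock: 19.62
eef_pos: [472.7, 56.8, 81.7]
tcp_rot: [-1.567, 0.003, -2.023]
wrist_force: [5.0, 2.4, 0.8]
grip_width: 0.103
```

```bash
python3 - <<'E'
from h import *
s=st();print(np.round(s['eef_pos'],1),s['tcp_rot'],s['wrist_force'].round(1),s['moment'].round(3),s['grip_width'])
c,cam=snap('wrist'); cv2.imwrite('pics/w6.png',c)
E
```

```text
[472.7  56.8  81.7] [-1.56680705  0.0025848  -2.02284259] [5.  2.4 0.8] [ 0.66  -1.062  0.076] 0.10343533943966175
```

View pics/w6.png

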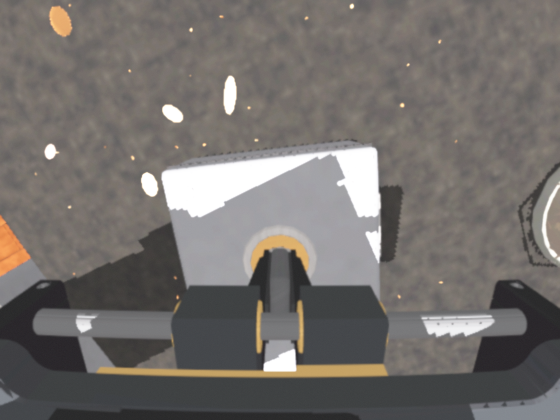

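The lock is gripped and turned. The box end is seen a quarter turn round, with the key at about (280,255). The torque is still only the spring's, so I'll turn on gently to the stop with a light push down.

Request:
arm_command --targets '[0, 0.1, 0, 0.03, 0, 0.1, 0, 0.06, 0, 0.1, 0, 0.06, 0, 0.1, 0, 0.06, 0, 0.1, 0, 0.06, 0, 0.1, 0, 0.06, 0, 0.1, 0, 0.06, 0, 0.1, 0, 0.06, 0, 0.1, 0, 0.06, 0, 0.1, 0, 0.06]'

```text
clock: 20.5
eef_pos: [472.8, 56.8, 81.7]
tcp_rot: [-1.567, 0.003, -2.083]
wrist_force: [2.8, 4.5, 6.0]
grip_width: 0.102
```

```bash
python3 - <<'E'
from h import *
s=st();print(np.round(s['eef_pos'],1),s['tcp_rot'],s['wrist_force'].round(1),s['moment'].round(3),s['grip_width'])
E
```

```text
[472.8  56.8  81.7] [-1.56712214  0.00259779 -2.08271931] [2.8 4.5 6. ] [ 0.652 -0.556  0.114] 0.10239382842430797
```

```bash
python3 - <<'E'
from h import *
print(ticket.sign_off())
E
```

```text
the job is handed in; nothing more can be done
None
```

I oiled the lock, took the key from its stand and pushed it home. I then turned it clockwise and handed the job in with the key still gripped and held turned, at about 20.5 s of the 64 s.

- **Oiler:** I pressed the cap to its bottom. The tool tip stopped at 110.0 mm with 21 N, then I lifted clear so the cap could spring back. I didn't take a picture to confirm it came back up.
- **Key:** I gripped it at 9.9 mm, which matches the 10 mm bow. The first pins were blocked clockwise, so I rocked the key counter-clockwise to pass them, then clockwise for the second pair. It seated at 81.5 mm with 18 N, against an expected 81.7 mm.
- **Turn:** I turned the tool 1.73 rad from rest. Allowing for 0.1 rad of play, the plug should be at about 1.6 rad, at or near its stop. The torque rose from 0.076 to 0.114 N m over the last few hundredths of a radian.

**Checks that disagreed or were missing:**
- Just before entry, the picture put the blade about 2 mm off lengthwise, while the earlier measurements said it was centred. I corrected by 1 mm and it went in without force.
- I couldn't read the plug angle directly; it is inferred from the tool's turn and torque.
- I kept clear of the tins, shaker and garlic, but I didn't take a final overall picture.

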